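# Press down a cap strip in a thermal cycler under its half-open cover

### The job

Take the ball-nosed cap presser out of its stand, reach in under the half-open cover of the thermal cycler, and with the ball press the eight loose caps of the capped tube strip fully home in one slow pass with a light, steady force, from one end of the row to the other without lifting off on the way. Keep the hand off the strips, leave the open tube strip, the cover and the other things on the bench as they are, and finally hang the presser back upright in its stand.

Things in the scene. Friction and masses are not known exactly. Their poses are not given: they have to be found in the camera images.
- presser_grip (a point): Middle of the flat dark rubber handle of the presser, a hand tool 94 mm long. The handle is 26 mm wide (this point's x), 16 mm thick (its y: pinch it there), 42 mm tall. Under it is a collar of 35 mm diameter, its top 20 mm below this point; fingertips set just above it stop the tool sliding up. Below: an 8 mm shank and a ball. z: tool axis, to the handle. About 75 g, hanging upright in the stand.
- presser_nose (a point): Centre of the presser's smooth, slippery white ball (20 mm diameter), 62 mm below the handle's middle on the tool's axis; z along the tool towards the handle. Turned so that the fingers close along the row of caps, the grip resists the drag best.
- stand_bore (a point): Centre of the mouth of the fixed tool stand: a grey turned cylinder of 60 mm diameter, 52 mm high, on a dark 84 mm foot disc, with an upright bore of 28 mm. The presser's collar rests on its top, so that the ball's centre hangs 36 mm below this point and the handle's middle 26 mm above it.
- cycler: Thermal cycler: a fixed white box 230x160 mm, 76 mm high, with a 48-well aluminium block whose top is 80 mm above the bench. Origin on the bench below the middle of the block; the front with the dark display looks along its -x, 125 mm ahead of the origin; the rear is 105 mm behind it. y runs along the rows of wells.
- cover (a joint): Opening angle of the cycler's cover, rad: 0 closed; a stiff hinge holds it half open at 0.98 to 1.04. The hinge lies 78 mm behind the cycler's origin, 92 mm above the bench, along y. The cover, 136 mm wide, 20 mm thick, reaches 170 mm from it and overhangs the strips: a hand leaning back 35 degrees towards the cycler's front, tool pointing forward and down, passes below it; an upright one does not.
- cover_edge (a point): Middle of the front lip of the cover: the foremost and highest part of the overhang.
- cap_strip: The capped strip: eight small tubes 9 mm apart along its y, stuck fast in one row of wells 4.5 mm ahead of or 13.5 mm behind the block's middle (the open strip in the other), with white press caps of 8.4 mm diameter. Origin on the block's top at the row's middle, x to the cycler's rear. How deep the tubes sit is not in the pose: tops of home caps lie 7.6 to 12.6 mm above it, all at one level.
- row_end1 (a point): Centre of cap 1, the end of the row on the strip's -y side, at the lowest height the top of a home cap can have (tubes fully seated). The true height is 0 to 5 mm more and must be found by touch or sight.
- row_end8 (a point): Centre of cap 8, the end of the row on the strip's +y side, at the same height as row_end1.
- open_strip: The other tube strip, without caps: eight open tubes whose rims are 5 mm above its origin on the block's top. To be left alone.
- cap1 (a joint): Height of cap 1 (counted from the strip's -y end) above its home position on its tube, in m: 0 fully home, 0.0026 to 0.0034 at the start. It slides straight down against a steady friction of about 3 N, stops hard at home and stays where it is left. The thin tube below must not be loaded with more than 12 N.
- cap2 (a joint): Height of cap 2 (counted from the strip's -y end) above its home position on its tube, in m: 0 fully home, 0.0026 to 0.0034 at the start. It slides straight down against a steady friction of about 3 N, stops hard at home and stays where it is left. The thin tube below must not be loaded with more than 12 N.
- cap3 (a joint): Height of cap 3 (counted from the strip's -y end) above its home position on its tube, in m: 0 fully home, 0.0026 to 0.0034 at the start. It slides straight down against a steady friction of about 3 N, stops hard at home and stays where it is left. The thin tube below must not be loaded with more than 12 N.
- cap4 (a joint): Height of cap 4 (counted from the strip's -y end) above its home position on its tube, in m: 0 fully home, 0.0026 to 0.0034 at the start. It slides straight down against a steady friction of about 3 N, stops hard at home and stays where it is left. The thin tube below must not be loaded with more than 12 N.
- cap5 (a joint): Height of cap 5 (counted from the strip's -y end) above its home position on its tube, in m: 0 fully home, 0.0026 to 0.0034 at the start. It slides straight down against a steady friction of about 3 N, stops hard at home and stays where it is left. The thin tube below must not be loaded with more than 12 N.
- cap6 (a joint): Height of cap 6 (counted from the strip's -y end) above its home position on its tube, in m: 0 fully home, 0.0026 to 0.0034 at the start. It slides straight down against a steady friction of about 3 N, stops hard at home and stays where it is left. The thin tube below must not be loaded with more than 12 N.
- cap7 (a joint): Height of cap 7 (counted from the strip's -y end) above its home position on its tube, in m: 0 fully home, 0.0026 to 0.0034 at the start. It slides straight down against a steady friction of about 3 N, stops hard at home and stays where it is left. The thin tube below must not be loaded with more than 12 N.
- cap8 (a joint): Height of cap 8 (counted from the strip's -y end) above its home position on its tube, in m: 0 fully home, 0.0026 to 0.0034 at the start. It slides straight down against a steady friction of about 3 N, stops hard at home and stays where it is left. The thin tube below must not be loaded with more than 12 N.
- beaker: Bystander: low glass beaker, 69 mm wide and 82 mm high; origin at the middle of its underside.
- dropper: Bystander: dropper bottle with a pointed nozzle, 51 mm wide and 143 mm high; origin at the middle of its underside.
- dish: Bystander: single petri dish, 69 mm across and 15 mm high, nearest the bench's front edge; origin at the middle of its underside.
- indicator: Bystander: small brown bottle with a screw cap, 43 mm wide and 77 mm high; origin at the middle of its underside.
Mind the look-alikes: they are no part of the job. What is shaped like the part that bears presser_grip but green or turquoise is not meant.

How it is judged:
On the way, in this order (a step that is already met when the one before it is completed fails the run):
1. the presser is lifted out of its stand, the ball clear of the stand's top (z of presser_nose in the frame of stand_bore above 0.015 m), for 0.2 s.
2. all eight caps are home (value of joint each of cap1, cap2, cap3, cap4, cap5, cap6, cap7, cap8 below 0.001 m), for 0.2 s.
At the end, for the whole second after the job is handed in: All eight caps are within 1 mm of home, and the presser hangs released and at rest in its stand: its ball inside the bore (within 12 mm of the axis, the collar down to within 4 mm of the stand's top), upright within 7 degrees (all of step 2 and horizontal distance between presser_nose and stand_bore below 0.012 m and z of presser_nose in the frame of stand_bore below -0.032 m and angle between presser_nose's own z axis and vertical below 0.12 rad and linear speed of presser below 0.02 m/s and contact force between the fingers and presser below 0.2 N); the robot touches nothing.
It fails at once if the presser pushes on the capped strip with more than 18 N (all contacts added), or moves faster than 80 mm/s while pressing on it (contact force between presser and cap_strip above 18 N or (contact force between presser and cap_strip above 1.5 N and linear speed of presser above 0.08 m/s)).
It fails at once if a cap inside the row is home while both its neighbours still stand up, or, with one end cap home and the other still up, the ball is lifted more than 10 mm above where it rides on home caps ((value of joint cap2 below 0.001 m and value of joint each of cap1, cap3 above 0.002 m) or (value of joint cap3 below 0.001 m and value of joint each of cap2, cap4 above 0.002 m) or (value of joint cap4 below 0.001 m and value of joint each of cap3, cap5 above 0.002 m) or (value of joint cap5 below 0.001 m and value of joint each of cap4, cap6 above 0.002 m) or (value of joint cap6 below 0.001 m and value of joint each of cap5, cap7 above 0.002 m) or (value of joint cap7 below 0.001 m and value of joint each of cap6, cap8 above 0.002 m) or (((value of joint cap1 below 0.001 m and value of joint cap8 above 0.002 m) or (value of joint cap8 below 0.001 m and value of joint cap1 above 0.002 m)) and z of presser_nose in the frame of cap_strip above 0.0326 m)).
It fails at once if the hand or arm touches a tube strip, or the presser pushes on the open strip (contact force between any of the fingers, the arm and cap_strip above 1 N or contact force between any of the fingers, the arm and open_strip above 1 N or contact force between presser and open_strip above 2 N).
It fails at once if the cover is shifted by more than 12 mm at its lip (distance of cover_edge from where it was at the start of the episode above 0.012 m).
It fails at once if the beaker, the dropper bottle, the petri dish at the front or the small brown bottle is moved by more than 30 mm (distance of any of beaker, dropper, dish, indicator from where it was at the start of the episode above 0.03 m).
It also fails if it takes over 72 s, if anything falls off the work surface, if the arm or the gripper's body presses on something with over 40 N, if the wrist force passes 120 N, or if a joint passes its speed limit or range.

### The arm

A 6-joint arm with a two-finger parallel gripper is mounted at the origin on a cart in front of the work surface, level with it; the furniture and walls round the work are solid. World frame = base frame: x ahead of the robot, y to its left, z up, the work surface at z = 0. Lengths are in m, angles in rad, forces in N, time in s.
With the tool pointing down it reaches from about 0.3 to 0.775 m from the base axis. Payload 14.6 kg.
Tool frame: the origin (TCP) lies at the very end of the fingers, on their centre line; the grasp point (between the pads) lies 19 mm behind it; z points along the fingers, y is the line along which they close (so a half turn about z gives the same grasp; the last joint's range is limited). The gripper opens to 94 mm and grips with 3 to 60 N. Pads are 16 mm wide; open, the fingers measure 119 mm over their backs; the gripper's body (75 mm by 177 mm) begins 78 mm behind the grasp point.
Start: joints at [-1.329, 0.3, 1.521, -0, 1.321, -0.067], TCP at [0.167, -0.524, 0.205] pointing down, gripper open.
Joint ranges: [-3.03, 3.03], [-0.79, 2.21], [0.23, 2.52], [-1.04, 4.18], [0, 3.07], [-2.55, 2.55]. Speed limits (rad/s): [2.22, 2.22, 2.57, 3.14, 3.14, 3.14].

### API

Orientations are given as a rotation vector (axis times angle).
In Python, from plant import arm gives the robot as it stands. The module is installed in compiled form; this text tells all that it offers.
- The arm moves only by the shell command python3 -m inch 'ROWS' [FORCE]. ROWS is text: rows parted by semicolons, each of 7 numbers parted by spaces: the turn, a rotation vector about the tool's x, y, z in degrees, then the shift along the tool's x, y, z in cm, then the opening, from 0 (shut) to 1 (fully open). In form: rx ry rz x y z hand; .... A call has 1 to 8 rows; each row shifts and turns the commanded pose from where the row before left it, along the tool's axes as they then stand; what a row does not reach is not made up. A row lasts 1/10 s, in which the tool goes at most 50 mm and 8.59 degrees, less where a joint would pass 70% of its speed; a pose out of reach is approached as far as the arm can. A call with a gripper value outside its range is refused whole. The fingers move at their own pace and stop on an object; FORCE is the grip in N (left out, the last holds). Time passes only in rows, so rows that do not move let the fingers close. It gives the time, the measured TCP pose, the force, the opening and the grip force at its end, in the units of the state.
- arm.observe(): the state, without advancing time (a new reading comes with each control period).
- arm.capture(name): name is "scene" or "top"; returns (picture, depth): 420x560x3 uint8, red, green, blue; 420x560 float32, m along the optical axis (not along the pixel's ray), 0 where there is no reading.
- arm.get_calibration(name): a dict with "fx", "fy", "cx", "cy" (pixels), "xyz" and "attitude" of the camera in the world. Camera axes: x right, y down, z forward; pixel columns grow to the right and rows downward; lengths in m; the calibration is good to about 2 mm. A picture is of the moment at which its call begins. get_calibration takes no time and is no camera call.
- arm.finish_job(): hands the job in; it is judged then, once.
Trained networks look in the newest picture that a camera, given by its name, has taken for a name from the list of things; names that differ only in an ending like _2 or _b are one class to them, and where a whole thing is asked for, a point or a joint stands for the part that bears it (a point fixed in the world has none). Each returns a list of dicts, best first, with "confidence" (0 to 1); they miss things now and then, are a little off and sometimes report something else, mostly with a low value. They report only what shows in the picture. A call takes as long as a camera call. They do not tell look-alikes from the thing itself.
- arm.masks_of(camera, thing): "mask" (420x560 bool, what is visible of it) and "location" ([column, row] in pixels, amid what is visible of it).
- arm.mark_of(camera, thing): "location" ([column, row] in pixels: a listed point, or the origin of a listed thing).
The state is a dict: "clock": time; "joint_pos": joint angles; "qd": joint speeds; "effort": joint torques, N m; "tool_pos": TCP position; "ee_rot": TCP orientation; "contact_force": force on the tool from outside, world axes, zero at the start; "torque": the same for the moment, N m; "opening": finger opening in m; "grip_force": force on a finger pad.
Only numpy, scipy, OpenCV 4.12 (cv2) and the standard library are available. Lean on these libraries where they do the work, as an engineer would, in place of code of your own. Each camera call takes 0.05 s, during which the arm holds its last target. There are 200 camera calls.

## Working session

There is one attempt and no reset: what is moved stays moved. The work goes in short steps, Python scripts to look and compute and a shell command to move; the robot and the scene stay as the last step left them, time stands still between calls to the robot, and variables do not carry over. Pictures are saved under pics/ and viewed, at most 10 in all, crops included, and the job is handed in when it is done.

```bash
mkdir -p pics; cat > h.py <<'E'
import numpy as np, cv2
from scipy.spatial.transform import Rotation as R
from plant import arm
def cal(n):
    c=arm.get_calibration(n); a=np.array(c["attitude"],float)
    M=a if a.shape==(3,3) else (R.from_rotvec(a).as_matrix() if a.size==3 else R.from_quat(a).as_matrix())
    return c,M,np.array(c["xyz"],float)
def ray(n,uv):
    c,M,t=cal(n); return M@np.array([(uv[0]-c["cx"])/c["fx"],(uv[1]-c["cy"])/c["fy"],1.]),t
def atz(n,uv,z):
    d,t=ray(n,uv); return t+d*(z-t[2])/d[2]
def proj(n,p):
    c,M,t=cal(n); q=M.T@(np.array(p)-t); return q[0]/q[2]*c["fx"]+c["cx"],q[1]/q[2]*c["fy"]+c["cy"]
def cloud(n,dep):
    c,M,t=cal(n); v,u=np.mgrid[:420,:560]
    P=np.stack([(u-c["cx"])/c["fx"]*dep,(v-c["cy"])/c["fy"]*dep,dep],-1); return P@M.T+t
def tri(a,b):
    d1,t1=ray(*a); d2,t2=ray(*b)
    A=np.stack([d1,-d2],1); s=np.linalg.lstsq(A,t2-t1,rcond=None)[0]
    p,q=t1+s[0]*d1,t2+s[1]*d2; return (p+q)/2,np.linalg.norm(p-q)
E
python3 - <<'E'
from h import *
np.set_printoptions(precision=4,suppress=True)
for n in("scene","top"):
    p,d=arm.capture(n); cv2.imwrite(f"pics/{n}0.png",p[:,:,::-1]); np.save(n+"d.npy",d)
    print(n,arm.get_calibration(n)); W=cloud(n,d)
    for t in["presser_grip","presser_nose","stand_bore","cycler","cover_edge","cap_strip","row_end1","row_end8","open_strip"]:
        for r in arm.mark_of(n,t)[:3]:
            u,v=r["location"]; print(t,round(r["confidence"],2),np.round([u,v]),W[int(np.clip(v,0,419)),int(np.clip(u,0,559))])
print(arm.observe())
E
```

```text
scene {'fx': 436.1301406790516, 'fy': 436.1301406790516, 'cx': 284.7648543646489, 'cy': 205.7830625710799, 'xyz': array([-0.0711, -0.8478,  0.7472]), 'attitude': array([-2.0775,  0.6595, -0.3793])}
presser_grip 0.85 [367. 283.] [ 0.4977 -0.3857  0.0817]
presser_grip 0.82 [365. 253.] [ 0.576  -0.3011  0.0727]
presser_grip 0.64 [329. 262.] [ 0.476  -0.2863  0.0824]
presser_nose 0.61 [364. 298.] [ 0.5085 -0.3782  0.0234]
presser_nose 0.55 [325. 284.] [ 0.4562 -0.3004  0.0346]
presser_nose 0.5 [361. 268.] [ 0.5779 -0.2978  0.0179]
stand_bore 0.94 [328. 269.] [ 0.4697 -0.2883  0.0655]
cycler 0.32 [281. 127.] [0.6228 0.1171 0.2399]
cover_edge 0.81 [281. 126.] [0.6228 0.1171 0.2399]
cover_edge 0.74 [324. 282.] [ 0.4544 -0.2986  0.0373]
top {'fx': 490.8898293462788, 'fy': 490.8898293462788, 'cx': 279.88287453096183, 'cy': 209.1710552220535, 'xyz': array([ 0.412 , -0.0243,  1.3943]), 'attitude': array([-2.1518,  2.1886, -0.0899])}
presser_grip 0.63 [378. 232.] [ 0.4666 -0.2698  0.0924]
presser_grip 0.6 [381. 191.] [ 0.5758 -0.2844  0.0915]
presser_grip 0.59 [368. 269.] [ 0.372  -0.2422  0.081
[... 388 characters left out ...]
[0.6082 0.1114 0.0843]
row_end1 0.49 [243. 170.] [0.6177 0.0746 0.2288]
row_end8 0.71 [234. 182.] [0.6082 0.1114 0.0843]
row_end8 0.49 [243. 170.] [0.6177 0.0746 0.2288]
open_strip 0.41 [230. 180.] [0.6142 0.1198 0.0819]
{'clock': 1.0, 'joint_pos': array([-1.3285,  0.2999,  1.521 ,  0.    ,  1.3207, -0.0666]), 'qd': array([ 0.0004, -0.002 ,  0.0017, -0.0004, -0.0019,  0.0007]), 'effort': array([  0.002 , -53.1664, -35.2908,   0.0709,   0.0212,  -0.    ]), 'tool_pos': array([ 0.1672, -0.524 ,  0.2054]), 'ee_rot': array([3.1042, 0.4832, 0.0001]), 'contact_force': array([-0.2029,  0.0644, -1.3527]), 'torque': array([ 0.0145, -0.034 ,  0.0103]), 'grip_force': 0.0, 'opening': 0.09376905224504592}
```

View pics/scene0.png

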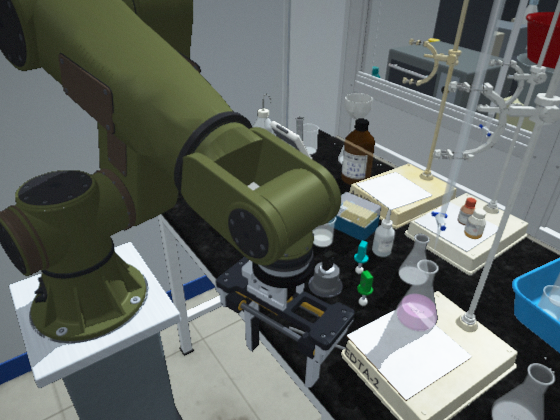

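View pics/top0.png

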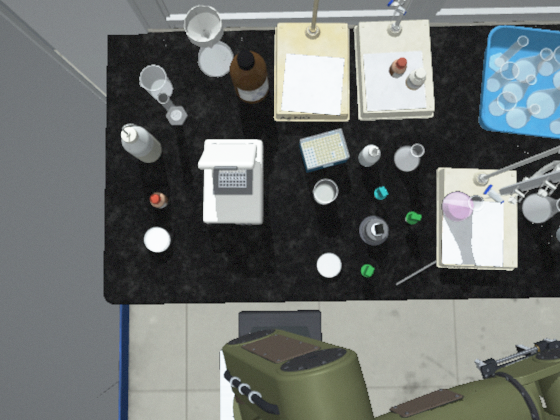

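The scene view has the arm hiding the cycler; the stand is at about (328,272), with the green look-alikes beside it. In the top view the stand and dark handle are at (376,230), and the cycler is at (233,180), front towards the robot, with its cover towards +x.

```bash
python3 - <<'E'
from h import *
np.set_printoptions(precision=4,suppress=True)
d=np.load("topd.npy"); W=cloud("top",d)
def sel(x0,x1,y0,y1,z0,z1):
    m=(W[...,0]>x0)&(W[...,0]<x1)&(W[...,1]>y0)&(W[...,1]<y1)&(W[...,2]>z0)&(W[...,2]<z1); return W[m]
Q=sel(.43,.53,-.33,-.22,.08,.12); print("handle",len(Q),Q[:,2].mean(),Q[:,2].max()); r=cv2.minAreaRect((Q[:,:2]*1000).astype(np.float32)); print(r)
Q=sel(.43,.53,-.33,-.22,.045,.06); print("stand",len(Q),Q.mean(0)); print(cv2.minEnclosingCircle((Q[:,:2]*1000).astype(np.float32)),(Q.min(0)+Q.max(0))/2)
Q=sel(.47,.8,.0,.25,.066,.09); r=cv2.minAreaRect((Q[:,:2]*1000).astype(np.float32)); print("cyc",len(Q),r,Q[:,2].mean())
Q=sel(.5,.8,.0,.25,.1,.3); r=cv2.minAreaRect((Q[:,:2]*1000).astype(np.float32)); print("cover",len(Q),r,Q[:,2].min(),Q[:,2].max())
Q=sel(.3,.7,-.1,.1,-.05,.01); print("bench",np.median(Q[:,2]))
p=cv2.imread("pics/top0.png")
a=cv2.resize(p[130:230,195:270],(525,560)[:2] and (420,560),interpolation=cv2.INTER_CUBIC)
b=cv2.resize(p[200:260,350:395],(378,504),interpolation=cv2.INTER_CUBIC)
o=np.zeros((560,800,3),np.uint8); o[:,:420]=a;o[:504,422:800]=b; cv2.imwrite("pics/c1.png",o)
E
```

```text
handle 71 0.09732204412939519 0.10477733331553174
((474.8653869628906, -275.28045654296875), (25.850479125976562, 16.10289192199707), 8.649128913879395)
stand 286 [ 0.4745 -0.2738  0.0522]
((474.953369140625, -275.72296142578125), 29.949567794799805) [ 0.4752 -0.2763  0.0526]
cyc 3453 ((612.7415771484375, 115.84373474121094), (159.2812042236328, 228.75381469726562), 89.18435668945312) 0.07624378665362354
cover 1420 ((660.0453491210938, 113.04698181152344), (134.559326171875, 92.25984191894531), 88.8629379272461) 0.11140265146753348 0.24391786736425214
bench -6.857381132197027e-05
```

View pics/c1.png

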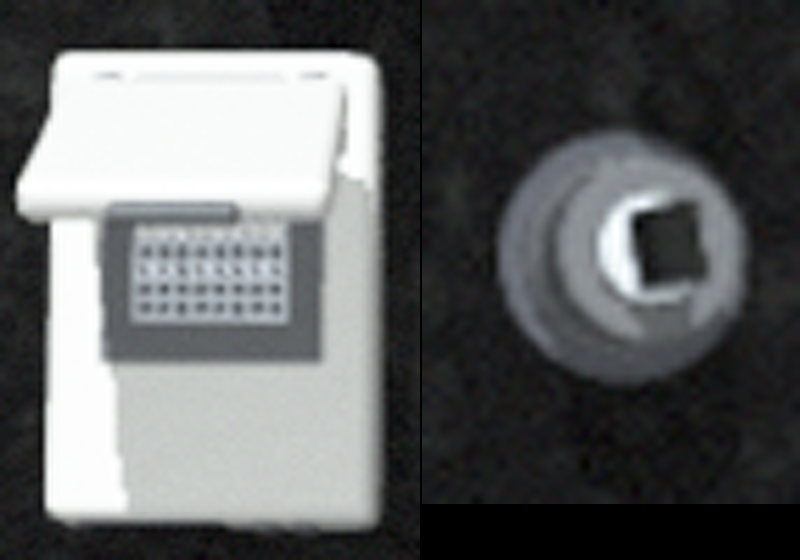

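The crop shows the capped strip in the rear row, just below the cover's lip (crop row about 235), and the open strip two rows ahead of it (about 268). The handle is well seen on the stand. Next: noise levels, strip heights, and the move to the handle.

```bash
cat >> h.py <<'E'
np.set_printoptions(precision=4,suppress=True)
def st():
    s=arm.observe(); return np.array(s["tool_pos"]),R.from_rotvec(s["ee_rot"]),s
def Rt(yaw,lean=0):
    # tool y along world angle yaw(deg), z down, then leaned: tool z tips towards direction yaw+90
    y=np.array([np.cos(np.radians(yaw)),np.sin(np.radians(yaw)),0]); f=np.array([-y[1],y[0],0])
    l=np.radians(lean); z=f*np.sin(l)+np.array([0,0,-np.cos(l)]); x=np.cross(y,z); return R.from_matrix(np.stack([x,y,z],1))
def go(p,Rg):
    t,r,s=st(); print("tool shift cm now-frame",r.inv().apply(np.array(p)-t)*100,"rotvec deg",np.degrees((r.inv()*Rg).as_rotvec()),
      "goal-frame cm",Rg.inv().apply(np.array(p)-t)*100)
E
python3 - <<'E'
from h import *
print(st()[1].as_matrix())
go([.25,-.275,.16],Rt(-81.35)); go([.475,-.275,.16],Rt(-81.35))
d=np.load("topd.npy"); W=cloud("top",d)
c,s=np.cos(np.radians(-.82)),np.sin(np.radians(-.82))
L=(W[...,:2]-[.6227,.1157])@np.array([[c,-s],[s,c]])
for x in np.arange(-31.5,24,4.5)/1000:
    m=(abs(L[...,0]-x)<.00225)&(abs(L[...,1])<.03)&(W[...,2]<.11); print(round(x*1000,1),m.sum(),np.percentile(W[m][:,2],[10,50,90]) if m.sum() else 0)
print("proj",[proj("top",[.6227,.1157,z]) for z in(0,.08)])
E
```

```text
[[ 0.9527  0.3039  0.    ]
 [ 0.3039 -0.9527 -0.    ]
 [ 0.      0.     -1.    ]]
tool shift cm now-frame [ 15.4568 -21.2035   4.5445] rotvec deg [ 0.0014 -0.0025  9.0445] goal-frame cm [ 11.9316 -23.3696   4.5445]
tool shift cm now-frame [ 36.8923 -14.3648   4.5456] rotvec deg [ 0.0014 -0.0025  9.0445] goal-frame cm [ 34.1757 -19.9856   4.5445]
-31.5 41 [0.073  0.0755 0.078 ]
-27.0 35 [0.0757 0.0804 0.0829]
-22.5 33 [0.0756 0.0789 0.0814]
-18.0 43 [0.0763 0.081  0.0835]
-13.5 32 [0.0771 0.0809 0.0834]
-9.0 36 [0.0758 0.0797 0.0839]
-4.5 41 [0.081  0.0846 0.0876]
0.0 25 [0.0798 0.0839 0.0874]
4.5 41 [0.0764 0.0798 0.083 ]
9.0 48 [0.0782 0.0811 0.0946]
13.5 41 [0.0776 0.0902 0.0964]
18.0 7 [0.0875 0.0929 0.0945]
22.5 0 0
proj [(np.float64(234.5494155630572), np.float64(181.32583123017167)), (np.float64(231.5494231507401), np.float64(176.9569808886547))]
```

```bash
python3 -m inch '0 0 0 2.6 -3.5 0.6 0.6; 0 0 0 2.6 -3.5 0.6 0.6; 0 0 0 2.6 -3.5 0.6 0.6; 0 0 0 2.6 -3.5 0.6 0.6; 0 0 0 2.6 -3.5 0.6 0.6; 0 0 0 2.5 -3.5 0.5 0.6; 0 0 4.5 0 0 0 0.6; 0 0 4.5 0 0 0 0.6' 30; python3 - <<'E'
from h import *
go([.475,-.275,.16],Rt(-81.35)); print(st()[2]["contact_force"])
E
```

```text
clock: 1.8
tool_pos: [0.2515, -0.276, 0.1707]
ee_rot: [3.132, 0.237, 0.001]
contact_force: [-0.1, 0.1, -0.1]
opening: 0.0563
grip_force: 0.0
tool shift cm now-frame [22.1154  3.2615  1.0848] rotvec deg [ 0.0444 -0.0231 -0.0099] goal-frame cm [22.1153  3.2662  1.0734]
[-0.0677  0.1062 -0.0791]
```

```bash
python3 -m inch '0 0 0 4.4 0.65 0.2 0.6; 0 0 0 4.4 0.65 0.2 0.6; 0 0 0 4.4 0.65 0.2 0.6; 0 0 0 4.4 0.65 0.2 0.6; 0 0 0 4.5 0.66 0.3 0.6; 0 0 0 0 0 0 0.6;0 0 0 0 0 0 0.6'; python3 - <<'E'
from h import *
p,d=arm.capture("scene"); np.save("scened.npy",d)
W=cloud("scene",d)
for t in["presser_grip","stand_bore","cover_edge","row_end1","row_end8","cap_strip"]:
    for r in arm.mark_of("scene",t)[:2]:
        u,v=r["location"]; print(t,round(r["confidence"],2),np.round([u,v]),W[int(v),int(u)])
print("pred",proj("scene",[.475,-.275,.078]),proj("scene",st()[0]))
u,v=map(int,proj("scene",[.475,-.275,.1]))
go([.475,-.275,.06],Rt(-81.35))
a=cv2.resize(p[v-60:v+60,u-80:u+80,::-1],(800,600),interpolation=cv2.INTER_CUBIC); cv2.imwrite("pics/c2.png",a)
E
```

```text
clock: 2.5
tool_pos: [0.4744, -0.2753, 0.1587]
ee_rot: [-3.132, -0.24, 0.002]
contact_force: [0.0, 0.2, -0.8]
opening: 0.0566
grip_force: 0.0
presser_grip 0.76 [366. 253.] [ 0.6484 -0.2468  0.0019]
presser_grip 0.72 [365. 283.] [ 0.5    -0.3783  0.0748]
stand_bore 0.79 [328. 271.] [ 0.4709 -0.2878  0.0583]
cover_edge 0.71 [282. 127.] [ 0.3692 -0.2388  0.4245]
row_end1 0.57 [263. 269.] [ 0.3757 -0.1587  0.0148]
row_end1 0.52 [282. 167.] [0.6355 0.1315 0.0943]
row_end8 0.57 [263. 269.] [ 0.3757 -0.1587  0.0148]
row_end8 0.52 [282. 167.] [0.6355 0.1315 0.0943]
cap_strip 0.53 [284. 174.] [0.6295 0.1119 0.0801]
pred (np.float64(325.40527838896), np.float64(259.9802647266007)) (np.float64(327.86052410240615), np.float64(232.3805236252964))
tool shift cm now-frame [ 0.1135 -0.0795 10.0002] rotvec deg [ 0.0329 -0.0353 -0.001 ] goal-frame cm [ 0.1196 -0.0738 10.0002]
```

View pics/c2.png

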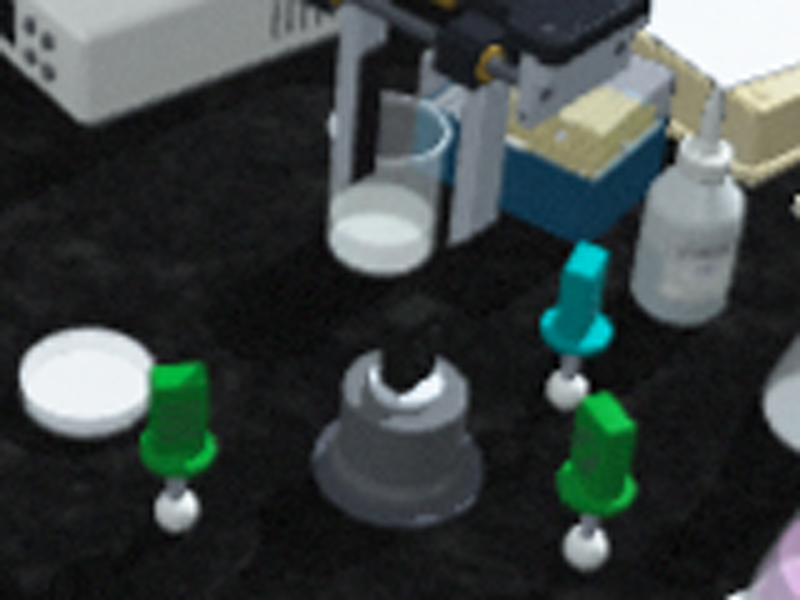

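The fingers (crop about (360,100) and (480,150)) hang above the dark handle at (410,350) in the stand; the look-alikes are off to the sides. I'll descend and grip.

```bash
python3 -m inch '0 0 0 0.05 -0.07 2 0.6; 0 0 0 0.05 0 2 0.6; 0 0 0 0 0 2 0.6; 0 0 0 0 0 2 0.6; 0 0 0 0 0 1.2 0.6; 0 0 0 0 0 0.6 0.6; 0 0 0 0 0 0 0.6; 0 0 0 0 0 0 0.6' 60; python3 -m inch '0 0 0 0 0 0 0;0 0 0 0 0 0 0;0 0 0 0 0 0 0;0 0 0 0 0 0 0;0 0 0 0 0 0 0;0 0 0 0 0 0 0' 60
```

```text
clock: 3.65
tool_pos: [0.4756, -0.2751, 0.0623]
ee_rot: [3.132, 0.238, 0.001]
contact_force: [-0.0, 0.5, -1.0]
opening: 0.0564
grip_force: 0.0
clock: 4.25
tool_pos: [0.4757, -0.2759, 0.062]
ee_rot: [3.13, 0.238, 0.002]
contact_force: [1.3, -5.7, -0.5]
opening: 0.0158
grip_force: 59.9
```

```bash
python3 -m inch '0 0 0 0 0 -0.5 0;0 0 0 0 0 -1.5 0;0 0 0 0 0 -2.5 0;0 0 0 0 0 -3 0;0 0 0 0 0 -3 0;0 0 0 0 0 -3 0;0 0 0 0 0 -2 0;0 0 0 0 0 0 0'; cat >> h.py <<'E'
NL=.046
YD=np.array([.0143,.9999,0]); XD=np.array([.9999,-.0143,0]); C0=np.array([.6362,.1155,0])
def capn(i): return C0+YD*(i-4.5)*.009
LEAN=37
RG=Rt(-90.82,LEAN)
def tcp_for(nose,Rg=RG): return np.array(nose)-Rg.apply([0,0,NL])
def nose(): 
    t,r,s=st(); return t+r.apply([0,0,NL])
E
python3 - <<'E'
from h import *
hov=capn(1)+[0,0,.118]; pre=hov-RG.apply([0,0,.13])
print(st()[0],hov,pre,tcp_for(pre)); go(tcp_for(pre),RG)
r=st()[1]; print("yaw part",np.degrees((r.inv()*Rt(-90.82)).as_rotvec()))
p,d=arm.capture("scene"); 
cv2.imwrite("pics/c3.png",cv2.resize(p[90:240,200:400,::-1],(800,600),interpolation=cv2.INTER_CUBIC))
E
```

```text
clock: 5.05
tool_pos: [0.476, -0.2752, 0.2189]
ee_rot: [3.13, 0.238, 0.005]
contact_force: [-0.0, -0.4, -2.0]
opening: 0.0157
grip_force: 60.0
[ 0.476  -0.2752  0.2189] [0.6357 0.084  0.118 ] [0.5575 0.0851 0.2218] [0.5298 0.0855 0.2586]
tool shift cm now-frame [ 10.7898 -34.8328  -4.0303] rotvec deg [-2.9272 36.7157  9.2321] goal-frame cm [  6.272  -36.1469  -0.2369]
yaw part [ 0.1508 -0.198   9.5186]
```

View pics/c3.png

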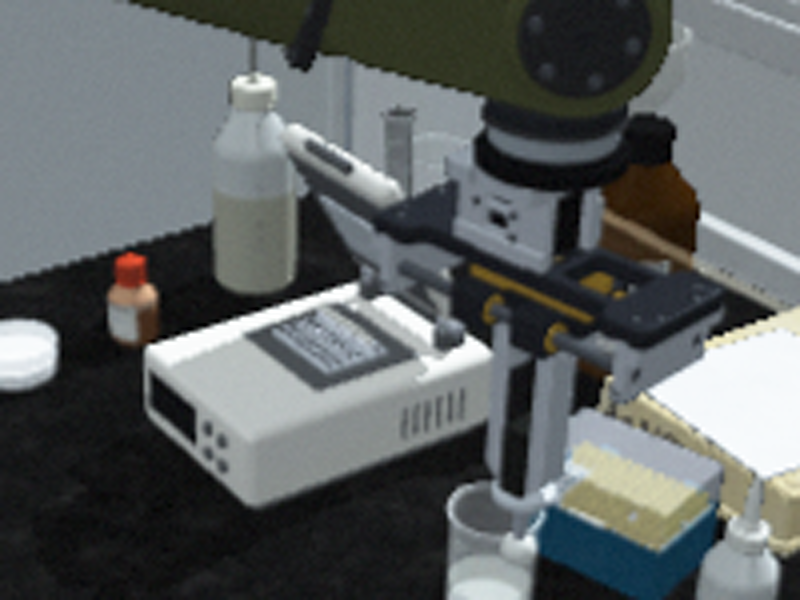

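The presser hangs straight in the fingers, ball at crop (520,545). The cycler is in clear view, with both strips on the block at crop (330,340). Next I'll move in front of the cycler and lean back.

```bash
python3 -m inch '0 0 0 1.35 -4.35 -0.5 0;0 0 0 1.35 -4.35 -0.5 0;0 0 0 1.35 -4.35 -0.5 0;0 0 0 1.35 -4.35 -0.5 0;0 0 0 1.35 -4.35 -0.5 0;0 0 0 1.35 -4.35 -0.5 0;0 0 0 1.35 -4.35 -0.5 0;0 0 0 1.35 -4.35 -0.5 0'; python3 -m inch '0 0 4.76 0 0 0 0;0 0 4.76 0 0 0 0;0 7.4 0 0 0 0 0;0 7.4 0 0 0 0 0;0 7.4 0 0 0 0 0;0 7.4 0 0 0 0 0;0 7.4 0 0 0 0 0;0 0 0 0 0 0 0'
python3 - <<'E'
from h import *
hov=capn(1)+[0,0,.118]
go(tcp_for(hov-RG.apply([0,0,.13])),RG);go(tcp_for(hov),RG)
p,d=arm.capture("scene"); np.save("s2.npy",d)
cv2.imwrite("pics/c4.png",cv2.resize(p[90:240,200:400,::-1],(800,600),interpolation=cv2.INTER_CUBIC))
for n in("scene",):
  for t in("presser_nose","row_end1","row_end8","cover_edge"):
    for r in arm.mark_of(n,t)[:2]: print(n,t,round(r["confidence"],2),r["location"])
print(proj("scene",nose()),proj("scene",capn(1)+[0,0,.0876]),proj("scene",capn(8)+[0,0,.0876]),proj("scene",C0-XD*.0255+[0,0,.237]))
E
```

```text
clock: 5.9
tool_pos: [0.5289, 0.0874, 0.2547]
ee_rot: [3.133, 0.238, -0.004]
contact_force: [1.1, -0.2, -0.9]
opening: 0.0155
grip_force: 60.0
clock: 6.7
tool_pos: [0.5271, 0.0856, 0.2532]
ee_rot: [2.976, -0.02, 0.992]
contact_force: [0.3, 0.1, -0.9]
opening: 0.0158
grip_force: 60.0
tool shift cm now-frame [ 0.5448  0.0059 -0.262 ] rotvec deg [-0.002   0.1314  0.0541] goal-frame cm [ 0.5454  0.0053 -0.2607]
tool shift cm now-frame [ 0.5746  0.0063 12.738 ] rotvec deg [-0.002   0.1314  0.0541] goal-frame cm [ 0.5454  0.0053 12.7393]
scene presser_nose 0.82 [284.2, 290.9]
scene presser_nose 0.75 [362.1, 300.9]
scene row_end1 0.67 [378.7, 250.0]
scene row_end1 0.51 [279.3, 169.4]
scene row_end8 0.67 [378.7, 250.0]
scene row_end8 0.51 [279.3, 169.4]
scene cover_edge 0.74 [283.2, 125.8]
(np.float64(268.6279199607987), np.float64(141.5790768818888)) (np.float64(289.9856791142871), np.float64(175.02305010662002)) (np.float64(278.4297700519751), np.float64(166.8105714950471)) (np.float64(277.82588291357274), np.float64(127.97716257728848))
```

View pics/c4.png

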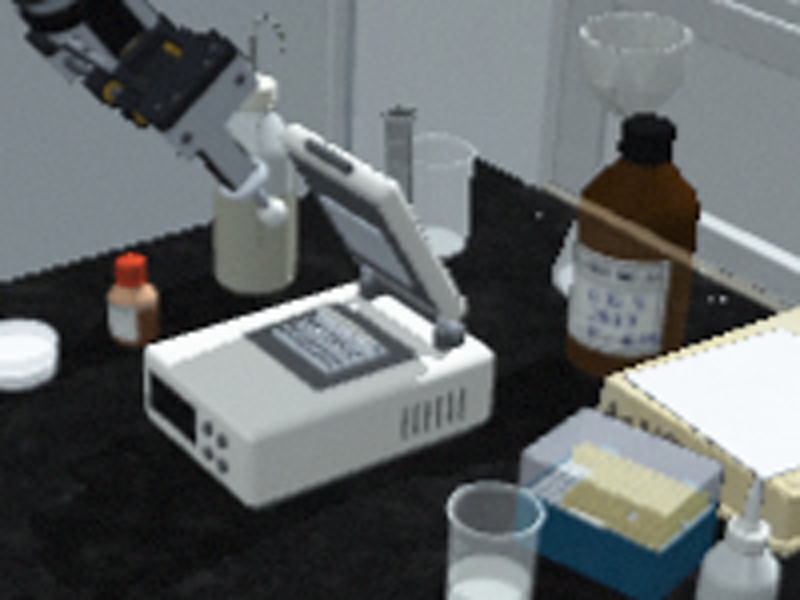

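The ball is at crop (272,210), which agrees with the predicted pixel (268.6,141.6). The hand is leaned back in front of the cover's lip at (290,130). I'll check the row against this depth picture, then move in.

```bash
python3 - <<'E'
from h import *
for n,f in(("scene","s2.npy"),("top","topd.npy")):
    W=cloud(n,np.load(f)); L=np.stack([(W-C0)@XD,(W-C0)@YD,W[...,2]],-1)
    m=(abs(L[...,0])<.012)&(abs(L[...,1])<.045)&(L[...,2]>.088)&(L[...,2]<.1); Q=L[m]*1000
    print(n,m.sum(),Q.mean(0),np.percentile(Q,[3,97],axis=0))
    m=(abs(L[...,0]+.018)<.02)&(abs(L[...,1])<.03)&(L[...,2]<.09); print(np.median(L[m][:,2]))
    # box top extents in local frame
    m=(abs(L[...,2]-.076)<.003)&(abs(L[...,1])<.1)&(abs(L[...,0])<.2); Q=L[m]*1000; print(np.percentile(Q,[.5,99.5],axis=0))
E
```

```text
scene 39 [ 1.2485 -5.2728 92.0712] [[ -2.4411 -38.3552  88.523 ]
 [  5.2477  29.4854  94.6158]]
0.0797702891050519
[[-133.67    -84.0777   73.0657]
 [  85.814    71.6213   78.926 ]]
top 49 [ 0.0547 -5.6175 93.4254] [[ -2.6969 -34.5769  89.3814]
 [  3.2776  29.8488  97.7417]]
0.08102964296031057
[[-135.4241  -79.4931   73.0675]
 [  89.5953   76.821    78.9625]]
```

```bash
python3 -m inch '0 0 0 0.55 0 1 0;0 0 0 0 0 2 0;0 0 0 0 0 2 0;0 0 0 0 0 2 0;0 0 0 0 0 2 0;0 0 0 0 0 1.5 0;0 0 0 0 0 1 0;0 0 0 0 0 0 0'
python3 - <<'E'
from h import *
go(tcp_for(capn(1)+[0,0,.118]),RG); print(nose(),(nose()-C0)@XD,(nose()-C0)@YD)
p,d=arm.capture("scene")
c=[p[150:200,250:320,::-1]]; p,d=arm.capture("top"); c.append(p[150:200,200:270,::-1])
cv2.imwrite("pics/c5.png",np.vstack([cv2.resize(a,(420,300),interpolation=cv2.INTER_CUBIC) for a in c]))
E
```

```text
clock: 7.75
tool_pos: [0.6034, 0.0843, 0.1663]
ee_rot: [2.976, -0.022, 0.991]
contact_force: [0.2, 0.8, 0.1]
opening: 0.0162
grip_force: 60.0
tool shift cm now-frame [-0.322  -0.0198  1.2009] rotvec deg [ 0.0306  0.1448 -0.0098] goal-frame cm [-0.3251 -0.0192  1.2001]
[0.631  0.0839 0.1295] -0.0047192175343699185 -0.03171682996391743
```

View pics/c5.png

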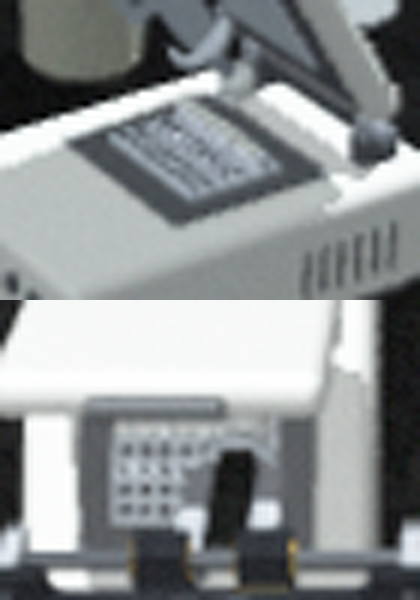

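The ball hovers short of cap 1 under the cover with clearance. I'll sharpen the row's y by correlating the well pattern.

```bash
python3 - <<'E'
from h import *
p,_=arm.capture("scene"); S={"scene":cv2.cvtColor(p,cv2.COLOR_RGB2GRAY),"top":cv2.imread("pics/top0.png",0)}
B=C0-XD*.0135
for n,g in S.items():
    g=cv2.resize(g,None,fx=8,fy=8,interpolation=cv2.INTER_CUBIC).astype(np.float32)
    res=[]
    def val(pts):
        q=np.array([proj(n,a) for a in pts]); q=((q+.5)*8-.5).astype(np.float32); return cv2.remap(g,q[:,0].reshape(-1,1),q[:,1].reshape(-1,1),1).mean()
    for dx in np.arange(-6,6.1,1):
        for dy in np.arange(-7,7.1,.5):
            o=B+XD*dx/1000+YD*dy/1000+[0,0,.08]
            w=val([o+XD*x+YD*y for x in(-.0225,-.0135) for y in np.arange(-31.5,32,9)/1000])
            b=val([o+XD*x+YD*y for x in(-.0225,-.0135) for y in np.arange(-36,37,9)/1000])
            b2=val([o+XD*x+YD*y for x in(-.018,-.027) for y in np.arange(-31.5,32,9)/1000])
            res.append((b+b2-2*w,dx,dy))
    print(n); [print(np.round(r,2)) for r in sorted(res)[::-1][:7]]
E
```

```text
Traceback (most recent call last):
  File "h.py", line 13, in proj
    c,M,t=cal(n); q=M.T@(np.array(p)-t); return q[0]/q[2]*c["fx"]+c["cx"],q[1]/q[2]*c["fy"]+c["cy"]
          ~~~^^^
  File "h.py", line 5, in cal
    c=arm.get_calibration(n); a=np.array(c["attitude"],float)
ValueError: time passes only in moves, steps and waits
```

```bash
sed -i 's/^def cal(n):/import functools\n@functools.lru_cache\ndef cal(n):/' h.py; python3 - <<'E'
from h import *
p,_=arm.capture("scene"); S={"scene":cv2.cvtColor(p,cv2.COLOR_RGB2GRAY),"top":cv2.imread("pics/top0.png",0)}
B=C0-XD*.0135
for n,g in S.items():
    g=cv2.resize(g,None,fx=8,fy=8,interpolation=cv2.INTER_CUBIC).astype(np.float32)
    res=[]
    def val(pts):
        q=np.array([proj(n,a) for a in pts]); q=((q+.5)*8-.5).astype(np.float32); return cv2.remap(g,q[:,0].reshape(-1,1),q[:,1].reshape(-1,1),1).mean()
    for dx in np.arange(-6,6.1,1):
        for dy in np.arange(-7,7.1,.5):
            o=B+XD*dx/1000+YD*dy/1000+[0,0,.08]
            w=val([o+XD*x+YD*y for x in(-.0225,-.0135) for y in np.arange(-31.5,32,9)/1000])
            b=val([o+XD*x+YD*y for x in(-.0225,-.0135) for y in np.arange(-36,37,9)/1000])
            b2=val([o+XD*x+YD*y for x in(-.018,-.027) for y in np.arange(-31.5,32,9)/1000])
            res.append((b+b2-2*w,dx,dy))
    print(n); [print(np.round(r,2)) for r in sorted(res)[::-1][:7]]
print(arm.observe()["clock"])
E
```

```text
scene
[40.35  3.    6.  ]
[39.99  3.    6.5 ]
[39.56  3.    5.5 ]
[38.35  3.    7.  ]
[37.58  3.    5.  ]
[36.17  4.    6.5 ]
[35.93  4.    7.  ]
top
[123.97   2.    -1.5 ]
[121.54   2.    -2.  ]
[116.18   2.    -1.  ]
[109.32   2.    -2.5 ]
[105.03   1.    -1.5 ]
[104.9   2.    7. ]
[102.33   1.    -2.  ]
7.95
```

```bash
sed -i 's/^YD=.*/YD=np.array([.0143,.9999,0]); XD=np.array([.9999,-.0143,0]); C0=np.array([.6374,.1135,0])/' h.py; python3 - <<'E'
from h import *
print(nose(),capn(1)); go(tcp_for(capn(1)+[0,0,.110]),RG); print(st()[1].inv().apply([[0,0,-1],YD]))
E
```

```text
[0.6308 0.0841 0.1319] [0.6369 0.082  0.    ]
tool shift cm now-frame [-0.8263  0.203   2.1187] rotvec deg [-0.0018 -0.0471 -0.0094] goal-frame cm [-0.8246  0.2028  2.1193]
[[-0.6025  0.0001  0.7981]
 [-0.0002 -1.      0.    ]]
```

```bash
python3 -m inch '0 0 0 -0.2 0.05 0.53 0;0 0 0 -0.2 0.05 0.53 0;0 0 0 -0.2 0.05 0.53 0;0 0 0 -0.2 0.05 0.53 0;0 0 0 0 0 0 0;0 0 0 0 0 0 0;0 0 0 0 0 0 0'; for i in 1 2 3; do python3 -c "
from h import *
print(nose(),st()[2]['contact_force'])"; python3 -m inch '0 0 0 0 0 0 0' >/dev/null; done
```

```text
clock: 8.65
tool_pos: [0.6094, 0.0824, 0.1464]
ee_rot: [2.975, -0.021, 0.996]
contact_force: [-0.8, -0.4, -0.8]
opening: 0.0157
grip_force: 60.0
[0.6371 0.082  0.1096] [-0.7804 -0.424  -0.7922]
[0.6371 0.082  0.1097] [-0.8559 -0.4146 -0.3528]
[0.6371 0.082  0.1097] [-0.0068  0.2471 -1.6621]
```

```bash
Z='0 0 0 0 0 0 0'; python3 -m inch '0 0 0 -0.06 0 0.08 0;0 0 0 -0.06 0 0.08 0;0 0 0 -0.06 0 0.08 0;0 0 0 -0.06 0 0.08 0;0 0 0 0 0 0 0;0 0 0 0 0 0 0'|grep -E 'force:|pos'; python3 -m inch '0 0 0 -0.06 0 0.08 0;0 0 0 0 0 0 0'|grep -E 'force:|pos';python3 -m inch '0 0 0 -0.06 0 0.08 0;0 0 0 0 0 0 0'|grep -E 'force:|pos'
```

```text
tool_pos: [0.6094, 0.0824, 0.1421]
contact_force: [-0.1, 0.3, -0.6]
grip_force: 60.0
tool_pos: [0.6093, 0.0824, 0.141]
contact_force: [-0.8, 0.1, -0.8]
grip_force: 60.0
tool_pos: [0.6093, 0.0824, 0.14]
contact_force: [0.3, 0.3, -1.2]
grip_force: 60.0
```

```bash
for i in 1; do python3 -m inch '0 0 0 -0.03 0 0.04 0;0 0 0 0 0 0 0'|grep -E 'e: \[|pos'; python3 -m inch '0 0 0 -0.03 0 0.04 0;0 0 0 0 0 0 0'|grep -E 'e: \[|pos';python3 -m inch '0 0 0 -0.03 0 0.04 0;0 0 0 0 0 0 0'|grep -E 'e: \[|pos';python3 -m inch '0 0 0 -0.03 0 0.04 0;0 0 0 0 0 0 0'|grep -E 'e: \[|pos'; done
```

```text
tool_pos: [0.6094, 0.0824, 0.1396]
contact_force: [0.5, 0.2, -1.1]
tool_pos: [0.6094, 0.0824, 0.1391]
contact_force: [-0.2, -0.2, -1.5]
tool_pos: [0.6096, 0.0824, 0.1389]
contact_force: [0.3, -0.1, 0.3]
tool_pos: [0.6096, 0.0824, 0.1385]
contact_force: [-0.0, 1.3, 2.6]
```

```bash
for i in 1; do python3 -m inch '0 0 0 -0.03 0 0.04 0;0 0 0 0 0 0 0'|grep -E 'e: \[|pos'; python3 -m inch '0 0 0 -0.03 0 0.04 0;0 0 0 0 0 0 0'|grep -E 'e: \[|pos';python3 -m inch '0 0 0 -0.03 0 0.04 0;0 0 0 0 0 0 0'|grep -E 'e: \[|pos';python3 -m inch '0 0 0 -0.03 0 0.04 0;0 0 0 0 0 0 0'|grep -E 'e: \[|pos'; done
```

```text
tool_pos: [0.6097, 0.0824, 0.1381]
contact_force: [-0.1, -0.4, 4.2]
tool_pos: [0.6097, 0.0824, 0.1376]
contact_force: [-0.4, 0.8, 5.5]
tool_pos: [0.6097, 0.0824, 0.137]
contact_force: [0.8, -0.3, 4.7]
tool_pos: [0.6096, 0.0824, 0.1364]
contact_force: [1.6, -0.8, 5.1]
```

```bash
for i in 1; do python3 -m inch '0 0 0 -0.03 0 0.04 0;0 0 0 0 0 0 0'|grep -E 'e: \[|pos'; python3 -m inch '0 0 0 -0.018 0 0.024 0;0 0 0 0 0 0 0'|grep -E 'e: \[|pos'; done
```

```text
tool_pos: [0.6096, 0.0824, 0.1359]
contact_force: [0.8, -0.4, 5.3]
tool_pos: [0.6097, 0.0824, 0.1358]
contact_force: [-1.0, 0.5, 5.5]
```

```bash
for i in 1; do python3 -m inch '0 0 0 -0.018 0 0.024 0;0 0 0 0 0 0 0'|grep -E 'e: \[|pos'; python3 -m inch '0 0 0 0 0 0 0;0 0 0 0 0 0 0'|grep -E 'e: \[|pos'; done
```

```text
tool_pos: [0.6099, 0.0824, 0.1358]
contact_force: [0.2, -1.3, 6.5]
tool_pos: [0.6099, 0.0824, 0.1358]
contact_force: [1.0, -1.0, 6.3]
```

Hard stop at TCP z = 0.1358 with about 7 N. Now the slow pass.

```bash
python3 -m inch '0 0 0 0 -0.1 0 0;0 0 0 0 -0.1 0 0;0 0 0 0 -0.1 0 0;0 0 0 0 -0.1 0 0'|grep -E 'e: \[|pos'; python3 -m inch '0 0 0 0 -0.1 0 0;0 0 0 0 -0.1 0 0;0 0 0 0 -0.1 0 0;0 0 0 0 -0.1 0 0'|grep -E 'e: \[|pos|ck'
```

```text
tool_pos: [0.6098, 0.0863, 0.1357]
contact_force: [-0.7, -2.2, 6.6]
clock: 13.15
tool_pos: [0.61, 0.09, 0.1358]
contact_force: [-0.4, -4.0, 8.2]
```

```bash
python3 -m inch '0 0 0 0 -0.12 0 0;0 0 0 0 -0.12 0 0;0 0 0 0 -0.12 0 0;0 0 0 0 -0.12 0 0'|grep -E 'e: \[|pos'; python3 -m inch '0 0 0 0 -0.12 0 0;0 0 0 0 -0.12 0 0;0 0 0 0 -0.12 0 0;0 0 0 0 -0.12 0 0'|grep -E 'e: \[|pos|ck|rot'
```

```text
tool_pos: [0.6099, 0.0951, 0.1357]
contact_force: [-0.4, -0.9, 8.1]
clock: 13.95
tool_pos: [0.6101, 0.0996, 0.1358]
ee_rot: [2.974, -0.022, 0.997]
contact_force: [-1.0, -3.2, 7.8]
```

```bash
python3 -m inch '0 0 0 0 -0.12 0 0;0 0 0 0 -0.12 0 0;0 0 0 0 -0.12 0 0;0 0 0 0 -0.12 0 0'|grep -E 'e: \[|pos'; python3 -m inch '0 0 0 0 -0.12 0 0;0 0 0 0 -0.12 0 0;0 0 0 0 -0.12 0 0;0 0 0 0 -0.12 0 0'|grep -E 'e: \[|pos|ck'
```

```text
tool_pos: [0.6101, 0.1047, 0.1357]
contact_force: [0.6, -1.4, 7.3]
clock: 14.75
tool_pos: [0.6102, 0.1093, 0.1358]
contact_force: [-0.2, -3.0, 7.3]
```

```bash
python3 -m inch '0 0 0 0 -0.12 0 0;0 0 0 0 -0.12 0 0;0 0 0 0 -0.12 0 0;0 0 0 0 -0.12 0 0'|grep -E 'e: \[|pos'; python3 -m inch '0 0 0 0 -0.12 0 0;0 0 0 0 -0.12 0 0;0 0 0 0 -0.12 0 0;0 0 0 0 -0.12 0 0'|grep -E 'e: \[|pos|ck'
```

```text
tool_pos: [0.6103, 0.1143, 0.1357]
contact_force: [0.6, -1.9, 7.5]
clock: 15.55
tool_pos: [0.6103, 0.1189, 0.1357]
contact_force: [0.2, -2.3, 7.2]
```

```bash
python3 -m inch '0 0 0 0 -0.12 0 0;0 0 0 0 -0.12 0 0;0 0 0 0 -0.12 0 0;0 0 0 0 -0.12 0 0'|grep -E 'e: \[|pos'; python3 -m inch '0 0 0 0 -0.12 0 0;0 0 0 0 -0.12 0 0;0 0 0 0 -0.12 0 0;0 0 0 0 -0.12 0 0'|grep -E 'e: \[|pos|ck'
```

```text
tool_pos: [0.6104, 0.1239, 0.1357]
contact_force: [-0.6, -3.4, 7.8]
clock: 16.35
tool_pos: [0.6104, 0.1286, 0.1357]
contact_force: [-0.9, -2.4, 5.7]
```

```bash
python3 -m inch '0 0 0 0 -0.12 0 0;0 0 0 0 -0.12 0 0;0 0 0 0 -0.12 0 0;0 0 0 0 -0.12 0 0'|grep -E 'e: \[|pos'; python3 -m inch '0 0 0 0 -0.12 0 0;0 0 0 0 -0.12 0 0;0 0 0 0 -0.12 0 0;0 0 0 0 -0.12 0 0'|grep -E 'e: \[|pos|ck'
```

```text
tool_pos: [0.6105, 0.1334, 0.1357]
contact_force: [-1.0, -5.5, 8.5]
clock: 17.15
tool_pos: [0.6105, 0.1382, 0.1356]
contact_force: [-0.8, -1.8, 6.5]
```

```bash
python3 -m inch '0 0 0 0 -0.12 0 0;0 0 0 0 -0.12 0 0;0 0 0 0 -0.12 0 0;0 0 0 0 -0.12 0 0'|grep -E 'e: \[|pos'; python3 -m inch '0 0 0 0 -0.12 0 0;0 0 0 0 -0.12 0 0;0 0 0 0 0 0 0;0 0 0 0 0 0 0'|grep -E 'e: \[|pos|ck'; python3 -m inch '0 0 0 0 -0.1 0 0;0 0 0 0 0 0 0'|grep -E 'e: \[|pos|ck';python3 -m inch '0 0 0 0 -0.1 0 0;0 0 0 0 0 0 0'|grep -E 'e: \[|pos|ck'
```

```text
tool_pos: [0.6106, 0.1431, 0.1357]
contact_force: [0.3, -2.0, 6.4]
clock: 17.95
tool_pos: [0.6106, 0.1459, 0.1356]
contact_force: [-0.8, 1.2, 7.3]
clock: 18.15
tool_pos: [0.6105, 0.1469, 0.1355]
contact_force: [-0.7, 1.3, 5.4]
clock: 18.35
tool_pos: [0.6105, 0.1479, 0.1353]
contact_force: [0.3, 1.6, 5.9]
```

Past the centre of cap 8 (force turning forward, height falling slightly). I'll lift off and back out along the tool axis, then check.

```bash
python3 -m inch '0 0 0 0.12 0 -0.16 0;0 0 0 0.3 0 -0.4 0;0 0 0 0.3 0 -0.4 0;0 0 0 0 0 -2 0;0 0 0 0 0 -3 0;0 0 0 0 0 -3 0;0 0 0 0 0 -3 0;0 0 0 0 0 -2 0' | grep -E 'pos|ck|e: \['; python3 - <<'E'
from h import *
out=[]
for n,f in(("scene","s2.npy"),("top","topd.npy")):
    p,d=arm.capture(n); out.append(p)
    for nm,D in(("before",np.load(f)),("after",d)):
        W=cloud(n,D); L=np.stack([(W-C0)@XD,(W-C0)@YD,W[...,2]],-1); v=[]
        for i in range(8):
            m=(np.hypot(L[...,0],L[...,1]-(i-3.5)*.009)<.0045)&(L[...,2]<.1); v.append(np.percentile(L[m][:,2],75)*1000 if m.sum() else 0)
        print(n,nm,np.round(v,1))
go([.4757,-.2759,.22],Rt(-81.35))
a=cv2.resize(out[0][150:190,255:325,::-1],(700,400),interpolation=cv2.INTER_CUBIC);cv2.imwrite("pics/c6.png",a)
E
```

```text
clock: 19.15
tool_pos: [0.5311, 0.1487, 0.2527]
contact_force: [-0.3, -0.6, -0.3]
scene before [89.5 92.8 92.  92.5 91.1 89.1 90.7 92.5]
scene after [89.5 89.4 90.5 89.3 90.  90.  87.6 88.9]
top before [95.2 93.3 95.  96.4 92.9 95.5 93.2 91. ]
top after [91.4 89.5 90.  90.  90.6 90.2 91.4 90.1]
tool shift cm now-frame [-5.9938 42.5694 -0.4079] rotvec deg [  2.9952 -37.1271  -9.1361] goal-frame cm [-11.9384  41.1639   3.3549]
```

View pics/c6.png

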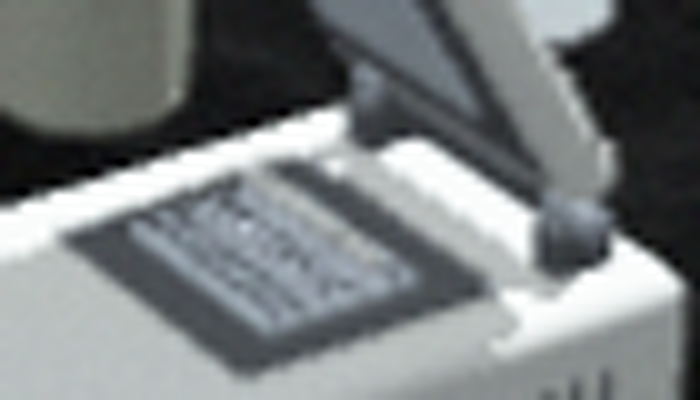

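All caps read about 90 mm now (3 mm lower, even), and the picture shows the rear row lying level. Back to the stand.

```bash
python3 -m inch '0 -7.4 0 0 0 0 0;0 -7.4 0 0 0 0 0;0 -7.4 0 0 0 0 0;0 -7.4 0 0 0 0 0;0 -7.4 0 0 0 0 0;0 0 -4.76 0 0 0 0;0 0 -4.76 0 0 0 0;0 0 0 0 0 0 0' | grep -E 'pos|ck|e: \['; python3 - <<'E'
from h import *
go([.4757,-.2759,.22],Rt(-81.35))
E
```

```text
clock: 20.05
tool_pos: [0.5324, 0.1484, 0.2493]
contact_force: [0.2, -0.8, -0.9]
tool shift cm now-frame [-12.0482  41.0795   2.9556] rotvec deg [0.0064 0.1203 0.0905] goal-frame cm [-11.9895  41.0989   2.9258]
```

```bash
python3 -m inch '0 0 0 -1.2 4.1 0.3 0;0 0 0 -1.2 4.1 0.3 0;0 0 0 -1.2 4.1 0.3 0;0 0 0 -1.2 4.1 0.3 0;0 0 0 -1.2 4.1 0.3 0;0 0 0 -1.2 4.1 0.3 0;0 0 0 -1.2 4.1 0.3 0;0 0 0 -1.2 4.1 0.3 0' >/dev/null; python3 -m inch '0 0 0 -1.2 4.1 0.3 0;0 0 0 -1.2 4.1 0.3 0;0 0 0 0 0 0 0;0 0 0 0 0 0 0;0 0 0 0 0 0 0' | grep -E 'pos|ck|e: \['; python3 - <<'E'
from h import *
go([.4757,-.2759,.22],Rt(-81.35)); nz=nose(); print(nz,"pred scene",proj("scene",nz),"top",proj("top",nz))
p,d=arm.capture("scene"); W=cloud("scene",d)
for r in arm.mark_of("scene","presser_nose")[:4]: print(r["confidence"],r["location"])
Q=W[(np.abs(W-nz)<.014).all(-1)]; print("ball cloud",len(Q),Q.mean(0))
u,v=map(int,proj("scene",nz))
cv2.imwrite("pics/c7.png",cv2.resize(p[v-60:v+60,u-70:u+70,::-1],(700,600),interpolation=cv2.INTER_CUBIC))
E
```

```text
clock: 21.35
tool_pos: [0.4756, -0.274, 0.2206]
contact_force: [-0.1, 1.0, -0.4]
tool shift cm now-frame [-0.0191  0.1898  0.0617] rotvec deg [-0.0245  0.0099  0.0074] goal-frame cm [-0.0191  0.1897  0.0617]
[ 0.4756 -0.274   0.1746] pred scene (np.float64(328.3442399978498), np.float64(226.44582821006205)) top (np.float64(384.7516816423589), np.float64(226.84164397369415))
0.8 [285.4, 295.7]
0.66 [358.5, 267.1]
0.57 [329.4, 229.8]
ball cloud 63 [ 0.4721 -0.277   0.1791]
```

View pics/c7.png

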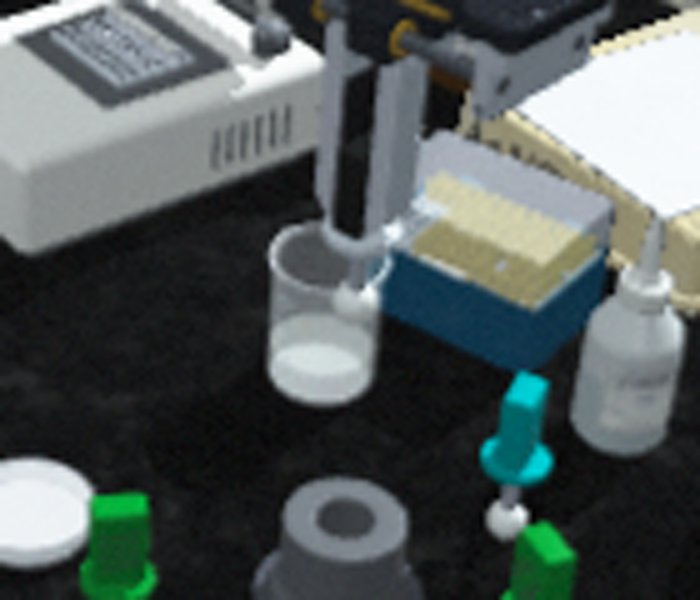

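The ball is at crop (355,300), within 1 px of prediction, so the tool is straight in the hand; the empty bore is at crop (347,518). I'll lower it in.

```bash
python3 -m inch '0 0 0 0 0.18 1.5 0;0 0 0 0 0 2 0;0 0 0 0 0 2 0;0 0 0 0 0 2 0;0 0 0 0 0 1.5 0;0 0 0 0 0 1 0;0 0 0 0 0 0 0;0 0 0 0 0 0 0' | grep -E 'pos|ck|e: \['; python3 -m inch '0 0 0 0 0 0.8 0;0 0 0 0 0 0.8 0;0 0 0 0 0 0.8 0;0 0 0 0 0 0 0' | grep -E 'pos|ck|e: \['; python3 -m inch '0 0 0 0 0 0.8 0;0 0 0 0 0 0.8 0;0 0 0 0 0 0.5 0;0 0 0 0 0 0.3 0;0 0 0 0 0 0 0' | grep -E 'pos|ck|e: \['
```

```text
clock: 22.25
tool_pos: [0.4761, -0.2763, 0.1216]
contact_force: [-0.7, -0.2, 0.1]
clock: 22.65
tool_pos: [0.4753, -0.2765, 0.0956]
contact_force: [0.6, -1.6, -1.3]
clock: 23.15
tool_pos: [0.4756, -0.2765, 0.0725]
contact_force: [0.3, -1.7, -1.1]
```

```bash
python3 -m inch '0 0 0 0 0 0.4 0;0 0 0 0 0 0.3 0;0 0 0 0 0 0.2 0;0 0 0 0 0 0 0' | grep -E 'pos|ck|e: \['; python3 -m inch '0 0 0 0 0 0.1 0;0 0 0 0 0 0 0' | grep -E 'pos|ck|e: \[';  python3 -m inch '0 0 0 0 0 0.05 0;0 0 0 0 0 0 0' | grep -E 'pos|ck|e: \['
```

```text
clock: 23.55
tool_pos: [0.4756, -0.2765, 0.0636]
contact_force: [-0.4, -1.0, -1.8]
clock: 23.75
tool_pos: [0.4757, -0.2765, 0.0629]
contact_force: [0.9, -0.8, -1.2]
clock: 23.95
tool_pos: [0.4757, -0.2765, 0.0624]
contact_force: [0.4, -0.8, -0.5]
```

```bash
python3 -m inch '0 0 0 0 0 0.05 0;0 0 0 0 0 0 0' 60 | grep -E 'pos|ck|e: \[';  python3 -m inch '0 0 0 0 0 0 0.25;0 0 0 0 0 0 0.4;0 0 0 0 0 0 0.6;0 0 0 0 0 0 0.6;0 0 0 0 0 0 0.6;0 0 0 0 0 0 0.6' 10 | tail -6; python3 -m inch '0 0 0 0 0 -1 0.6;0 0 0 0 0 -2 0.6;0 0 0 0 0 -2.5 0.6;0 0 0 0 0 -3 0.6;0 0 0 0 0 -3 0.6;0 0 0 0 0 -2 0.6;0 0 0 0 0 0 0.6;0 0 0 0 0 0 0.6'; python3 - <<'E'
from h import *
p,d=arm.capture("top"); W=cloud("top",d)
m=(W[...,0]>.43)&(W[...,0]<.53)&(W[...,1]>-.33)&(W[...,1]<-.22)&(W[...,2]>.08)&(W[...,2]<.12); Q=W[m]
print(len(Q),Q[:,2].mean() if len(Q) else 0, cv2.minAreaRect((Q[:,:2]*1000).astype(np.float32)) if len(Q) else 0)
p,d=arm.capture("scene"); cv2.imwrite("pics/c8.png",cv2.resize(p[210:310,250:390,::-1],(700,500),interpolation=cv2.INTER_CUBIC))
E
```

```text
clock: 24.15
tool_pos: [0.4757, -0.2765, 0.0619]
contact_force: [1.4, -0.9, -0.7]
clock: 24.75
tool_pos: [0.4757, -0.2765, 0.0619]
ee_rot: [-3.132, -0.238, 0.0]
contact_force: [-0.2, 0.2, -0.5]
opening: 0.056
grip_force: 0.0
clock: 25.55
tool_pos: [0.4755, -0.2764, 0.1967]
ee_rot: [3.133, 0.238, 0.0]
contact_force: [0.1, -0.3, 0.2]
opening: 0.0563
grip_force: 0.0
0 0 0
```

View pics/c8.png

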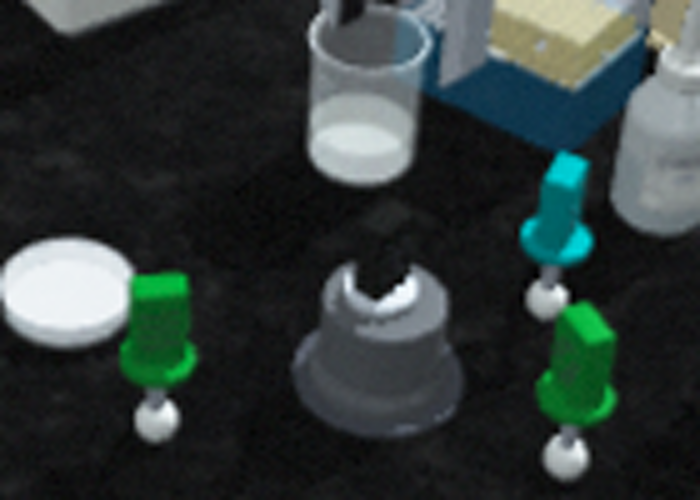

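The presser hangs upright in its stand (crop (385,270)), just as at the start; the hand is clear and nothing else has moved.

```bash
python3 -c "
from plant import arm
print(arm.finish_job())"
```

```text
the job is handed in; nothing more can be done
None
```

I pressed all eight caps home in one pass at about 7–9 N, hung the presser back upright in its stand and handed the job in at about 26 s; the hand-in returned no verdict.

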